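Shut the splash guard over a vase on the lining wheel

ROBOT

A 7-joint arm with a two-finger parallel gripper is mounted at the origin on the work surface. World frame = base frame: x ahead of the robot, y to its left, z up, the work surface at z = 0. Lengths are in m, angles in rad, forces in N, time in s.
With the tool pointing down it reaches from about 0.4 to 0.85 m from the base axis. Payload 6.9 kg.
Tool frame: the origin (TCP) lies midway between the tips of the shut fingers; the grasp point (between the pads) lies arm.hold_point_z behind it (arm.hold_point_z is the distance from the TCP to the grasp point, in m); z points along the fingers, y is the line along which they close (so a half turn about z gives the same grasp; the last joint's range is limited). The gripper opens to 85 mm and grips with 20 to 120 N. Pads are 22 mm wide; open, the fingers measure 114 mm over their backs; the gripper's body (76 mm by 85 mm) begins 54 mm behind the grasp point. The pads swing forward as they close: fully open they stand 13 mm farther back than shut.
Start: joints at [-1.105, 0.507, -0.238, 1.5, 0.126, 1.149, -0.155], TCP at [0.221, 0.585, 0.231] pointing down, gripper open.
Joint ranges: [-3.08, 3.08], [-0.24, 2.05], [-1.43, 1.35], [0, 2.5], [-1.52, 4.66], [0.17, 1.96], [-2.89, 2.89]. Speed limits (rad/s): [2.39, 2.39, 3.14, 3.14, 3.14, 3.14, 3.14].

INTERFACE

Orientations are given as a unit quaternion [x, y, z, w].
In Python, from cell import arm gives the robot as it stands.
- The arm moves only by the tool carry_out, never from a script. Its argument "deltas" is one flat list of numbers, 5 for each row, row after row: the shift along the tool's x, y, z scaled (see below), then the turn about the tool's z scaled (see below), then the opening, from 0 (shut) to 1 (fully open). A call has 1 to 8 rows; each row shifts and turns the commanded pose from where the row before left it, along the tool's axes as they then stand; what a row does not reach is not made up. The controller multiplies each number of a shift by 0.2 m and each number of a turn by 180 degrees. A row lasts 1/12 s, in which the tool goes at most 41.7 mm and 7.16 degrees, less where a joint would pass 70% of its speed; a pose out of reach is approached as far as the arm can. A call with a number of a shift or a turn outside -1 to 1 is refused whole. A call with a gripper value outside its range is refused whole. The fingers move at their own pace and stop on an object; "grip_force" is the grip in N (left out, the last holds). Time passes only in rows, so rows that do not move let the fingers close. It gives the time, the measured TCP pose, the force, the opening and the grip force at its end, in the units of the state.
- arm.get_state(): the state, without advancing time (a new reading comes with each control period).
- arm.capture(name): name is "side" or "top" or "wrist"; returns a dict with "frame" (480x640x3 uint8, red, green, blue), "range_z" (480x640 float32, m along the optical axis (not along the pixel's ray), 0 where there is no reading), "fovy" (degrees; the focal length in pixels is half the picture's height over the tangent of half this angle, whatever the lens; pixels are square), "cx", "cy" (the principal point, pixels), "xyz" and "orientation" of the camera in the world. Camera axes: x right, y down, z forward; pixel columns grow to the right and rows downward; lengths in m; the calibration is good to about 2 mm. The wrist camera is an equidistant fisheye: a pixel r from the principal point sees the ray r / f radians off the axis. A picture is of the moment at which its call begins.
- arm.sign_off(): hands the job in; it is judged then, once.
The state is a dict: "t": time; "qpos": joint angles; "dq": joint speeds; "effort": joint torques, N m; "ee_pos": TCP position; "tool_rot": TCP orientation; "wrist_force": force on the tool from outside, world axes, zero at the start; "ft_torque": the same for the moment, N m; "opening": finger opening in m; "grip_force": force on a finger pad.
Only numpy, scipy, OpenCV 4.12 (cv2) and the standard library are available. Lean on these libraries where they do the work, as an engineer would, in place of code of your own. Each camera call takes 0.05 s, during which the arm holds its last target. There are 200 camera calls.

TASK

Stand the little flare-lipped vase upright inside the ring on the wheel and let go of it, then push the splash guard across over the vase, gently, until its latch clicks and it stays shut by itself. Do not ram the guard, and leave the other white cup and jar and the dark ink block where they are.

Things in the scene. Friction and masses are not known exactly. Their poses are not given: they have to be found in the camera images.
- vase: Small solid unglazed white vase, 100 mm tall, 0.11 to 0.22 kg: foot 40 mm across, belly 56 mm at 38 mm up, straight neck 22 mm across from 64 to 90 mm up, flared lip 34 mm at the top. Stands left or right of the machine among other white pots; the only one with a thin neck. Origin: centre of the foot's underside, z up its axis.
- machine: Lining wheel: grey base 180 (x) x 430 (y) x 50 mm high, fixed, its place and yaw vary. Origin: centre of its underside; the guard slides along its +y. On top at y = +70 mm is the round wheel, 110 mm across. At the +y end stand a white panel (y 135 to 141 mm, up to 167 mm) and the latch post (90 mm wide, y 160 to 215 mm, 212 mm high, its roof jutting out to y 138 mm).
- wheel_seat (a point): Centre of the wheel's upper face (60 mm above the table), inside a raised ring 49 mm inner, 62 mm outer diameter, 5 mm high, in which the vase's foot stands. Axes as the machine's. The wheel does not turn.
- push_plate (a point): Splash guard: clear hood, 150 x 150 mm in plan, 52 to 190 mm above the table, 5 mm walls, open at +y, closed at -y by an opaque aluminium plate, the face to push on; a steel tongue 183 mm above the table sticks out 35 mm at +y. Too wide to grasp; clears the standing vase; pushed with over 20 N it breaks. This point: middle of the plate's outer face, 150 mm above the table; axes as the machine's.
- guard (a joint): Travel of the guard along the machine's +y, m: 0 is wide open; starts at 0 to 0.03; about 1 N of friction. It latches somewhere between 0.176 and 0.204: the catch's setting differs each time and does not show. Let go, a latched guard rests still at its catch; an unlatched one is thrown back to 0.172 or less, over 30 mm short of its catch.
- latch_mouth (a point): Slot in the post, 183 mm up, where the tongue enters; the catch is inside. Push felt on the way: from 33 mm before the catch a spring resists, 3 to 5 N; from 20 mm before, a ramp lifts the pawl and the push climbs to a peak of about 8 N some 8 mm before; then it eases to 5 N and the pawl drops (click). About 1.5 mm past the catch a firm buffer adds 12 N per mm: a push of 13 to 15 N means it has caught.
- cup: White cup, 60 mm across, 75 mm tall, among the pots; leave it alone. Origin: centre of its underside.
- jar: White lidded jar, 58 mm across, 85 mm tall, among the pots; leave it alone. Origin: centre of its underside.
- ink_block: Dark flat block 80 x 50 x 18 mm lying right of the machine; leave it alone. Origin: centre of its underside.
Mind the look-alikes: they are no part of the job. What is shaped like the vase but blue or turquoise is not meant.

How it is judged:
By the outcome, as a careful person would: the job done as asked, in the order asked, and still so for the second after the job is handed in, with the robot touching nothing.
It also fails if it takes over 64 s, if anything falls off the work surface, if the arm or the gripper's body presses on something with over 40 N, if the wrist force passes 120 N, or if a joint passes its speed limit or range.

## Working session

There is one attempt and no reset: what is moved stays moved. The work goes in short steps, Python scripts to look and compute and a tool call to move; the robot and the scene stay as the last step left them, time stands still between calls to the robot, and variables do not carry over. Pictures are saved under pics/ and viewed, at most 13 in all, crops included, and the job is handed in when it is done.

Besides the shell and the picture viewer there is one more tool, called by a JSON object that holds its "op" and its "data". carry_out: Moves the arm, as the interface text tells. Shifts and turns lie within -1 to 1; 1 stands for 0.2 m of shift or 180 degrees of turn. Its arguments: {"type":"object","properties":{"deltas":{"type":"array"},"grip_force":{"type":"number"}},"required":["deltas"]}

```bash
mkdir -p pics; ls; cat > h.py <<'E'
import numpy as np, cv2
from scipy.spatial.transform import Rotation as R
from cell import arm
def cap(n,save=None):
    c=arm.capture(n)
    if save: cv2.imwrite('pics/'+save,c['frame'][:,:,::-1])
    return c
def world(c):
    "xyz world for each pixel of a pinhole camera"
    h,w=c['range_z'].shape; f=h/2/np.tan(np.radians(c['fovy'])/2)
    u,v=np.meshgrid(np.arange(w),np.arange(h)); z=c['range_z']
    p=np.stack([(u-c['cx'])/f*z,(v-c['cy'])/f*z,z],-1)
    return p@R.from_quat(c['orientation']).as_matrix().T+c['xyz']
E
python3 - <<'E'
from h import *
s=arm.get_state(); print({k:np.round(v,3).tolist() for k,v in s.items()},arm.hold_point_z)
a=cap('top','top0.png');b=cap('side','side0.png')
for c in(a,b): print(c['xyz'],c['orientation'],c['fovy'])
np.savez('c0.npz',top=world(a),side=world(b),tf=a['frame'],sf=b['frame'])
E
```

```text
pics
{'t': 0.0, 'qpos': [-1.104, 0.508, -0.238, 1.501, 0.126, 1.149, -0.155], 'dq': [0.001, 0.002, -0.001, 0.0, 0.001, 0.002, -0.002], 'effort': [0.001, -62.061, -2.186, -24.964, 0.013, 0.012, -0.0], 'ee_pos': [0.221, 0.584, 0.23], 'tool_rot': [0.179, 0.984, -0.001, -0.0], 'wrist_force': [0.159, 0.486, 0.243], 'ft_torque': [0.033, 0.039, -0.02], 'grip_force': 0.0, 'opening': 0.085} 0.0187
[0.34059329 0.0378372  1.74200057] [-0.69648521  0.71556455 -0.04124596  0.03427104] 42.322181789599234
[ 1.440196   -0.1491206   0.89531718] [ 0.69722537  0.57711809 -0.27591487 -0.32354673] 49.474218291139316
```

View pics/top0.png

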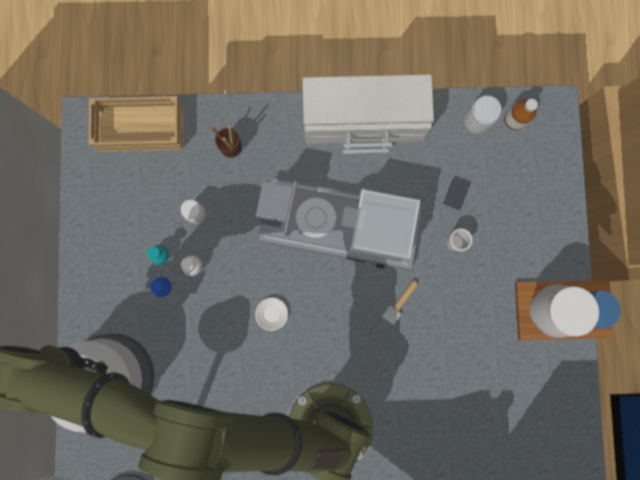

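View pics/side0.png

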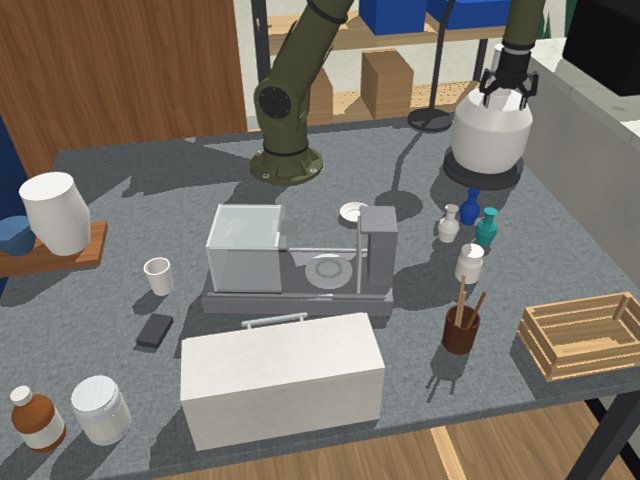

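Candidates: side-view white (448,224) with a thin neck, white (469,264) with a lid, blue (470,207), turquoise (487,227) and cup (158,276). The first is white and thin-necked, so it fits the vase. In the top view it is at (191,265). The machine is at (340,220) with the wheel at (316,217) and the guard at (386,225). I'll confirm with a crop and measure.

```bash
python3 - <<'E'
from h import *
d=np.load('c0.npz');T,S,tf,sf=[d[k] for k in('top','side','tf','sf')]
cv2.imwrite('pics/crop.png',cv2.resize(sf[185:295,420:530,::-1],None,fx=5,fy=5,interpolation=cv2.INTER_CUBIC))
def blob(W,F,u,v,r,zlo,zhi,name,white=True):
    w=W[v-r:v+r,u-r:u+r].reshape(-1,3);f=F[v-r:v+r,u-r:u+r].reshape(-1,3).astype(int)
    m=(w[:,2]>zlo)&(w[:,2]<zhi)&(np.ptp(f,1)<40)
    p=w[m]; print(name,m.sum(),'mean',p.mean(0).round(4),'min',p.min(0).round(4),'max',p.max(0).round(4))
blob(T,tf,191,265,16,.085,.12,'vase lip top'); blob(S,sf,448,224,22,.092,.115,'vase lip side');blob(S,sf,448,224,22,.02,.06,'vase belly side')
blob(T,tf,192,211,16,.07,.12,'jar');blob(T,tf,460,240,16,.05,.09,'cup')
# machine: deck/roof/wheel from depth
x=T[...,0];y=T[...,1];z=T[...,2]
reg=np.zeros(z.shape,bool);reg[170:280,245:430]=1
for lo,hi,n in((.18,.197,'hood top'),(.203,.22,'post roof'),(.042,.056,'base'),(.0565,.0625,'wheel')):
    m=reg&(z>lo)&(z<hi)
    m=cv2.morphologyEx(m.astype(np.uint8),cv2.MORPH_OPEN,np.ones((3,3)))>0
    P=T[m]; (c,wh,a)=cv2.minAreaRect(P[:,:2].astype(np.float32)*1000)
    v,u=np.nonzero(m);print(n,m.sum(),'rect',np.round(c,1),np.round(wh,1),round(a,2),'z',np.median(P[:,2]).round(4),'px',u.min(),u.max(),v.min(),v.max())
E
```

```text
vase lip top 122 mean [0.4534 0.3676 0.0978] min [0.4379 0.3516 0.0906] max [0.4704 0.3839 0.1115]
vase lip side 96 mean [0.451  0.3641 0.1006] min [0.4311 0.3496 0.0922] max [0.4659 0.3811 0.105 ]
vase belly side 288 mean [0.4616 0.3602 0.0443] min [0.3741 0.3365 0.0201] max [0.4796 0.4357 0.0599]
jar 295 mean [0.6013 0.3604 0.0825] min [0.5761 0.3349 0.07  ] max [0.6265 0.3865 0.0952]
cup 166 mean [ 0.5019 -0.3721  0.0682] min [ 0.4727 -0.3984  0.05  ] max [ 0.5288 -0.3395  0.0832]
hood top 3515 rect [ 539.2 -135.6] [184.  151.4] 77.79 z 0.1883 px 344 419 190 257
post roof 1053 rect [596.3 126.9] [77.2 90.4] 77.79 z 0.2104 px 257 292 181 220
base 2572 rect [558.8 -45.9] [429.8 180.4] 77.6 z 0.0486 px 259 421 178 266
wheel 51 rect [583.5  49.8] [45.4 90.3] 83.75 z 0.0603 px 297 315 198 230
```

View pics/crop.png

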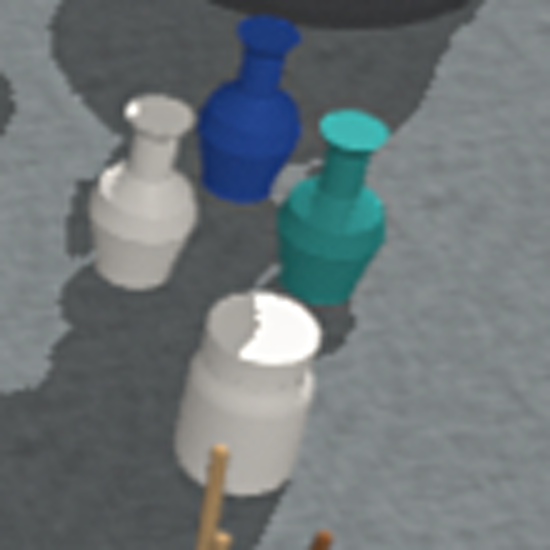

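The crop confirms it: crop (155,190) is the white pot with the thin neck and flared lip, and next to it are the blue and turquoise copies and the lidded jar. I'll raise the arm and head over to it.

{"op": "carry_out", "data": {"deltas": [0,0,-0.1,0,1,-0.05,-0.02,-0.1,0,1,-0.15,-0.06,0,0,1,-0.15,-0.06,0,0,1,-0.15,-0.06,0,0,1,-0.15,-0.06,0,0,1,-0.15,-0.06,0,0,1,-0.15,-0.06,0,0,1]}}

```text
t: 0.77
ee_pos: [0.3724, 0.4452, 0.271]
tool_rot: [0.179, 0.984, -0.0, -0.0]
wrist_force: [1.2, 0.6, -0.3]
opening: 0.0855
grip_force: 0.0
```

{"op": "carry_out", "data": {"deltas": [-0.15,-0.06,0,0,1,-0.15,-0.06,0,0,1,-0.15,-0.06,0,0,1,-0.15,-0.06,0.0,0,1,0,0,0,0.035,1,0,0,0,0.035,1,0,0,0,0.035,1,0,0,0,0.035,1]}}

```text
t: 1.43
ee_pos: [0.467, 0.3588, 0.2708]
tool_rot: [0.393, 0.92, -0.0, -0.0]
wrist_force: [-0.4, -0.3, -0.4]
opening: 0.0855
grip_force: 0.0
```

{"op": "carry_out", "data": {"deltas": [0,0,0,0.035,1,0,0,0,0.035,1,0,0,0,0.035,1,0,0,0,0.035,1,0,0,0,0.035,1,0,0,0,0.035,1,0,0,0,0.035,1,0,0,0,0.035,1]}}

```text
t: 2.1
ee_pos: [0.4667, 0.3591, 0.2708]
tool_rot: [0.747, 0.665, -0.001, -0.0]
wrist_force: [-0.2, 0.5, 0.6]
opening: 0.0853
grip_force: 0.0
```

```bash
cat >> h.py <<'E'
def go(x,y,z,yaw=-12.3):
    "remaining move in scaled tool units (total), and turn"
    s=arm.get_state();M=R.from_quat(s['tool_rot']).as_matrix()
    d=np.array([x,y,z])-s['ee_pos']; a=np.degrees(np.arctan2(M[1,1],M[0,1]))
    print('t',round(s['t'],2),'pos',np.round(s['ee_pos'],4),'tool xyz/0.2',np.round(M.T@d/.2,4),'turn',round(((a-yaw+90)%180-90)/180,4),'q',np.round(s['qpos'],2),'F',np.round(s['wrist_force'],1),'open',np.round(s['opening'],4))
E
python3 - <<'E'
from h import *
go(.454,.3675,.068)
cap('wrist','w0.png')
E
```

```text
t 2.1 pos [0.4667 0.3591 0.2708] tool xyz/0.2 [ 0.035  -0.0669  1.0141] turn 0.0318 q [-0.78  0.42  0.13  1.54 -0.06  1.19 -0.75] F [-0.2  0.5  0.6] open 0.0853
```

View pics/w0.png

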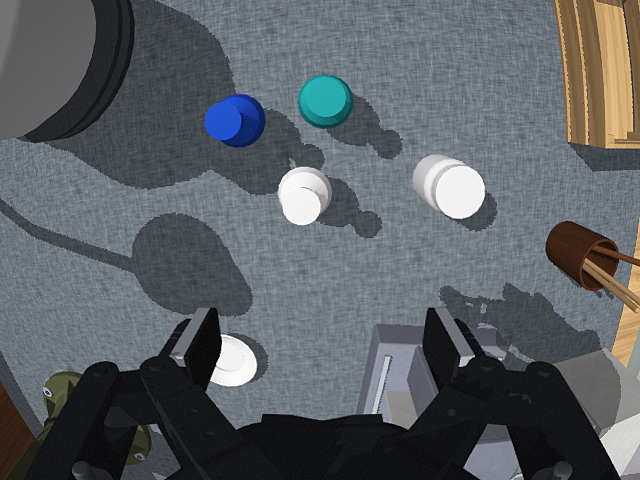

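The wrist view shows the vase lip at (302,205), clear of blue (237,120), turquoise (325,100) and jar (455,190). I'll align, go partway down and measure the lip again.

{"op": "carry_out", "data": {"deltas": [0.018,-0.033,0,0,1,0.017,-0.034,0,0,1,0,0,0.1,0.032,1,0,0,0.15,0,1,0,0,0.15,0,1,0,0,0.1,0,1,0,0,0,0,1]}}

```text
t: 2.73
ee_pos: [0.4513, 0.3669, 0.1671]
tool_rot: [0.776, 0.631, -0.004, -0.0]
wrist_force: [-0.7, 0.1, -0.5]
opening: 0.0857
grip_force: 0.0
```

```bash
python3 - <<'E'
from h import *
c=cap('wrist'); f=240/np.tan(np.radians(c['fovy'])/2)
u,v=np.meshgrid(np.arange(640),np.arange(480));du,dv=u-c['cx'],v-c['cy'];r=np.hypot(du,dv)+1e-9;th=r/f
z=c['range_z'];k=np.tan(th)/r*z
P=np.stack([du*k,dv*k,z],-1)@R.from_quat(c['orientation']).as_matrix().T+c['xyz']
F=c['frame'].astype(int)
m=(P[...,2]>.093)&(P[...,2]<.108)&(F.min(2)>120)&(np.ptp(F,2)<40)&(th<1.2)&(np.hypot(P[...,0]-.454,P[...,1]-.3675)<.04)
p=P[m];print(m.sum(),p.min(0).round(4),p.max(0).round(4),p.mean(0).round(4),np.argwhere(m).mean(0))
go(.454,.3675,.068)
E
```

```text
2176 [0.4331 0.3526 0.0972] [0.4657 0.3864 0.1008] [0.4496 0.37   0.0989] [254.22610294 319.15992647]
t 2.78 pos [0.4525 0.3675 0.1696] tool xyz/0.2 [0.003  0.0089 0.5079] turn 0.0025 q [-0.81  0.5   0.14  1.7  -0.08  0.95 -0.85] F [-0.8 -0.7  0.1] open 0.0854
```

{"op": "carry_out", "data": {"deltas": [0.007,0,0.1,0,1,0,0,0.15,0,1,0,0,0.13,0,1,0,0,0.08,0,1,0,0,0.048,0,1,0,0,0,0,1,0,0,0,0,0,0,0,0,0,0], "grip_force": 30}}

```text
t: 3.45
ee_pos: [0.4556, 0.3699, 0.0714]
tool_rot: [0.777, 0.629, 0.001, -0.0]
wrist_force: [-0.2, 0.1, 0.7]
opening: 0.0638
grip_force: 0.0
```

{"op": "carry_out", "data": {"deltas": [0,0,0,0,0,0,0,0,0,0,0,0,0,0,0,0,0,0,0,0,0,0,0,0,0,0,0,0,0,0]}}

```text
t: 3.95
ee_pos: [0.4552, 0.3697, 0.0709]
tool_rot: [0.777, 0.629, 0.001, -0.0]
wrist_force: [-0.1, 0.7, 6.2]
opening: 0.0298
grip_force: 29.1
```

```bash
python3 - <<'E'
from h import *
cap('wrist','w1.png')
go(.574,.0225,.25)
E
```

```text
t 4.0 pos [0.4552 0.3697 0.0709] tool xyz/0.2 [-1.5727  0.9437 -0.8975] turn 0.0015 q [-0.8   0.62  0.12  1.81 -0.11  0.72 -0.83] F [0.2 0.4 5.6] open 0.0303
```

View pics/w1.png

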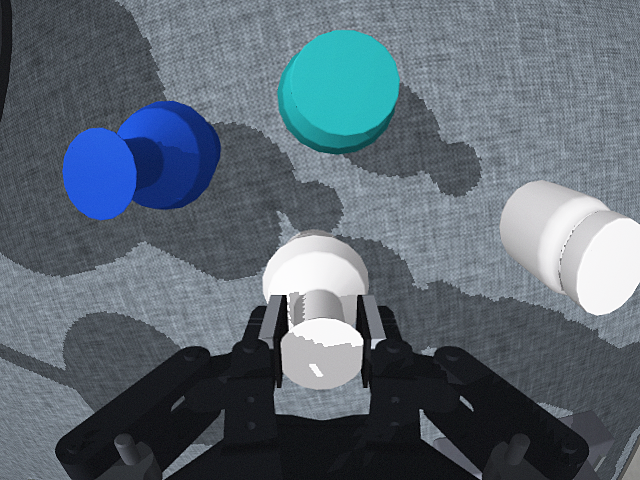

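The wrist view shows both pads gripping the lip and neck at (322,345), with the vase central. I'll lift.

{"op": "carry_out", "data": {"deltas": [0,0,-0.02,0,0,0,0,-0.05,0,0,0,0,-0.1,0,0,0,0,-0.15,0,0,0,0,-0.15,0,0,0,0,-0.15,0,0,0,0,-0.15,0,0,0,0,-0.13,0,0], "grip_force": 40}}

```text
t: 4.67
ee_pos: [0.4546, 0.3688, 0.2527]
tool_rot: [0.777, 0.629, 0.001, 0.0]
wrist_force: [0.5, 1.2, -0.8]
opening: 0.0293
grip_force: 39.6
```

```bash
python3 - <<'E'
from h import *
c=cap('side'); W=world(c)
s=arm.get_state();e=s['ee_pos']
m=(np.hypot(W[...,0]-e[0],W[...,1]-e[1])<.07)&(W[...,2]>.13)&(W[...,2]<e[2]+.1)
v,u=np.nonzero(m);print(u.min(),u.max(),v.min(),v.max())
a=c['frame'][max(0,v.min()-15):v.max()+40,u.min()-25:u.max()+25,::-1]
cv2.imwrite('pics/s1.png',cv2.resize(a,None,fx=3.5,fy=3.5,interpolation=cv2.INTER_CUBIC)); print(a.shape)
go(.574,.0225,.26)
E
```

```text
447 480 110 185
(130, 83, 3)
t 4.72 pos [0.4565 0.3701 0.2577] tool xyz/0.2 [-1.5769  0.9378 -0.0174] turn 0.0014 q [-0.82  0.42  0.16  1.57 -0.07  1.14 -0.86] F [2.8 0.2 3.4] open 0.0296
```

View pics/s1.png

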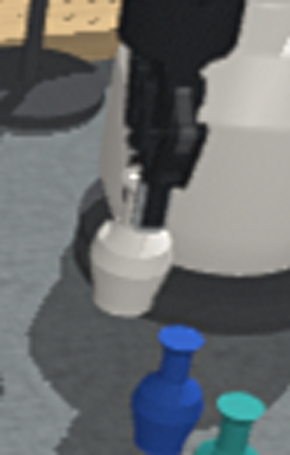

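{"op": "carry_out", "data": {"deltas": [-0.06,0,0,0,0,-0.12,0,0,0,0,-0.16,0,0,0,0,-0.16,0,0,0,0,-0.16,0,0,0,0,-0.16,0,0,0,0,-0.16,0,0,0,0,-0.16,0,0,0,0]}}

```text
t: 5.38
ee_pos: [0.4054, 0.1436, 0.2491]
tool_rot: [0.777, 0.629, -0.001, -0.0]
wrist_force: [0.2, -1.1, -1.0]
opening: 0.0296
grip_force: 39.6
```

{"op": "carry_out", "data": {"deltas": [-0.16,0,0,0,0,-0.14,0,0,0,0,-0.09,0,0,0,0,-0.04,0.05,0,0,0,0,0.12,0,0,0,0,0.15,0,0,0,0,0.15,0,0,0,0,0.15,0,0,0]}}

```text
t: 6.05
ee_pos: [0.5104, 0.035, 0.2492]
tool_rot: [0.777, 0.629, -0.001, -0.0]
wrist_force: [0.2, 0.5, -0.6]
opening: 0.0295
grip_force: 39.7
```

{"op": "carry_out", "data": {"deltas": [0,0.12,0,0,0,0,0.1,0,0,0,0,0.06,0,0,0,0,0.03,0,0,0,0,0,0,0,0,0,0,0,0,0]}}

```text
t: 6.55
ee_pos: [0.5699, 0.023, 0.2491]
tool_rot: [0.777, 0.629, -0.001, -0.001]
wrist_force: [0.4, -0.4, -0.9]
opening: 0.0295
grip_force: 39.7
```

```bash
python3 - <<'E'
from h import *
c=cap('wrist','w2.png')
f=240/np.tan(np.radians(c['fovy'])/2); print(f,c['xyz'],R.from_quat(c['orientation']).as_matrix().round(3).tolist())
c=cap('side');cv2.imwrite('pics/s2.png',cv2.resize(c['frame'][100:320,200:420,::-1],None,fx=2.7,fy=2.7,interpolation=cv2.INTER_CUBIC))
go(.574,.0225,.1335)
E
```

```text
371.64829954431775 [0.58655381 0.10240844 0.39072772] [[0.978, -0.198, -0.066], [-0.208, -0.929, -0.305], [-0.001, 0.312, -0.95]]
t 6.65 pos [0.5699 0.0233 0.2497] tool xyz/0.2 [2.000e-04 2.130e-02 5.808e-01] turn 0.0015 q [-0.28  0.42  0.3   1.62 -0.14  1.12 -0.16] F [-1.4 -0.1 -1.4] open 0.0298
```

View pics/s2.png

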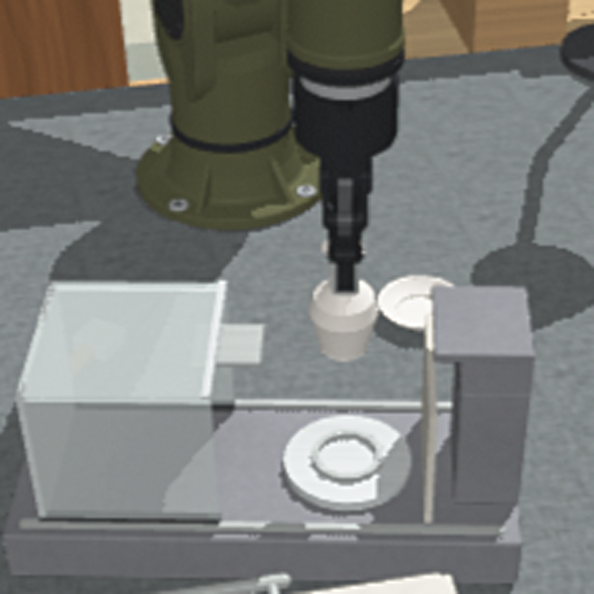

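View pics/w2.png

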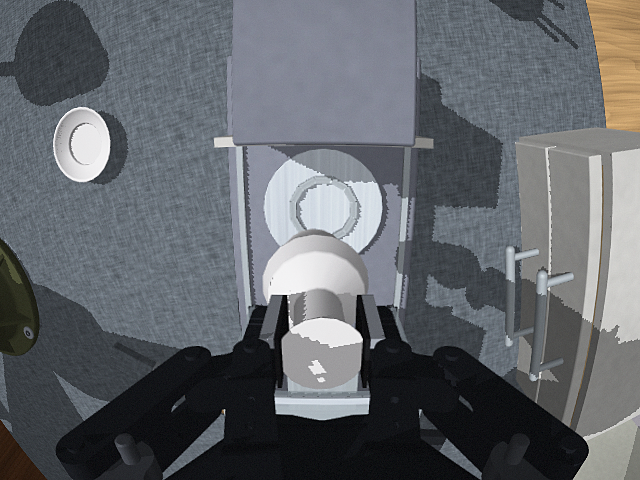

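The side view shows the vase hanging upright above the ring. The wrist view shows the ring at (323,207), the wheel edges at columns 264 and 382, and the vase sitting as it did at the pick. I'll measure the ring centre and the lip from the wrist depth.

```bash
cat >> h.py <<'E'
def wrist():
    c=cap('wrist'); f=240/np.tan(np.radians(c['fovy'])/2)
    u,v=np.meshgrid(np.arange(640),np.arange(480));du,dv=u-c['cx'],v-c['cy'];r=np.hypot(du,dv)+1e-9
    z=c['range_z'];k=np.tan(np.minimum(r/f,1.4))/r*z
    return c['frame'].astype(int),np.stack([du*k,dv*k,z],-1)@R.from_quat(c['orientation']).as_matrix().T+c['xyz']
E
python3 - <<'E'
from h import *
F,P=wrist(); s=arm.get_state(); e=np.array(s['ee_pos']); print(e)
a=np.radians(-12.3); ax=np.array([np.cos(a),np.sin(a)]); ay=np.array([-np.sin(a),np.cos(a)])
L=lambda p:np.stack([(p[:,:2]-e[:2])@ax,(p[:,:2]-e[:2])@ay],1)
u,v=np.meshgrid(np.arange(640),np.arange(480))
m=(v>140)&(v<270)&(u>255)&(u<390)
zz=P[...,2]
for lo,hi,n in((.062,.068,'ring'),(.0565,.0622,'wheel')):
    p=P[m&(zz>lo)&(zz<hi)];q=L(p);c,r=cv2.minEnclosingCircle(q.astype(np.float32)); print(n,len(p),'circle mach frame rel TCP',np.round(c,4),r,'x',q[:,0].min(),q[:,0].max(),'ymax',q[:,1].max(),np.median(p[:,2]))
m=(u>270)&(u<372)&(v>300)&(v<392)&(np.abs(zz-e[2]-.029)<.006)&(F.min(2)>60)
p=P[m];q=L(p);print('lip',len(p),q.min(0),q.max(0),np.median(p[:,2])-e[2])
E
```

```text
[0.57007835 0.02343623 0.24980942]
ring 1039 circle mach frame rel TCP [0.0002 0.002 ] 0.03177398070693016 x -0.030480762252499256 0.030658766336521218 ymax 0.03292396562997176 0.06391272194089193
wheel 7812 circle mach frame rel TCP [0.0001 0.0023] 0.05520230159163475 x -0.054301454619815566 0.05456518965764662 ymax 0.05680056069540681 0.05892105412371745
lip 4944 [-0.0192586 -0.0179829] [0.01752946 0.01562978] 0.02841085169125271
```

```bash
python3 - <<'E'
from h import *
d=np.load('c0.npz')
for k,f in(('top','tf'),('side','sf')):
    P=d[k];z=P[...,2]; r=np.hypot(P[...,0]-.573,P[...,1]-.024)
    for lo,hi,n in((.0615,.069,'ring'),(.0555,.069,'disc')):
        q=P[(r<.065)&(z>lo)&(z<hi)]
        if len(q)>8: print(k,n,len(q),'mid',((q.min(0)+q.max(0))/2).round(4),np.ptp(q,0).round(4),cv2.minEnclosingCircle(q[:,:2].astype(np.float32)))
    g=cv2.GaussianBlur(cv2.cvtColor(d[f],cv2.COLOR_RGB2GRAY),(3,3),0)
    v,u=np.nonzero(r<.065)
go(.5705,.0254,.1335)
E
```

```text
top ring 289 mid [0.5699 0.0296 0.0652] [0.1111 0.1142 0.0075] ((0.5690428018569946, 0.02858952432870865), 0.06124836951494217)
top disc 987 mid [0.5695 0.0252 0.0622] [0.1186 0.1234 0.0135] ((0.5701725482940674, 0.02548188529908657), 0.06388186663389206)
side ring 578 mid [0.5726 0.0271 0.0652] [0.1094 0.1177 0.0075] ((0.5741748809814453, 0.02665744721889496), 0.059636190533638)
side disc 1262 mid [0.5739 0.0261 0.0623] [0.1175 0.1197 0.0134] ((0.5739107728004456, 0.026187345385551453), 0.06133747473359108)
t 6.7 pos [0.5701 0.0234 0.2498] tool xyz/0.2 [9.900e-03 4.000e-04 5.815e-01] turn 0.0016 q [-0.28  0.42  0.3   1.62 -0.14  1.12 -0.16] F [-0.4  0.2 -2.2] open 0.0292
```

{"op": "carry_out", "data": {"deltas": [0.014,0.007,0,0,0,0,0,0.08,0,0,0,0,0.12,0,0,0,0,0.12,0,0,0,0,0.08,0,0,0,0,0.04,0,0,0,0,0,0,0,0,0,0,0,0]}}

```text
t: 7.37
ee_pos: [0.5733, 0.0258, 0.1622]
tool_rot: [0.777, 0.629, 0.0, 0.0]
wrist_force: [0.1, 0.0, -1.5]
opening: 0.0297
grip_force: 39.7
```

```bash
python3 - <<'E'
from h import *
go(.5725,.0254,.132)
F,P=wrist(); s=arm.get_state(); e=np.array(s['ee_pos'])
a=np.radians(-12.3); ax=np.array([np.cos(a),np.sin(a)]); ay=np.array([-np.sin(a),np.cos(a)])
X=(P[...,:2]-e[:2])@ax;Y=(P[...,:2]-e[:2])@ay;zz=P[...,2]
u,v=np.meshgrid(np.arange(640),np.arange(480))
m=(np.hypot(X,Y)<.065)&(zz>.0545)&(zz<.0625)&(v<330)
c=(X[m].max()+X[m].min())/2; print('wheel',m.sum(),c,X[m].min(),X[m].max(),'ymax-55',Y[m].max()-.055, np.percentile(Y[m],99.9))
m=(u>270)&(u<372)&(v>300)&(v<392)&(np.abs(zz-e[2]-.029)<.006)
print('lip',X[m].min(),X[m].max(),Y[m].min(),Y[m].max())
m=(np.abs(zz-(e[2]-.0709+.038))<.012)&(np.hypot(X,Y)<.04);print('belly',m.sum(),X[m].min(),X[m].max(),Y[m].max())
c=cap('side');cv2.imwrite('pics/s3.png',cv2.resize(c['frame'][200:310,270:380,::-1],None,fx=5,fy=5,interpolation=cv2.INTER_CUBIC))
E
```

```text
t 7.37 pos [0.5733 0.0258 0.1622] tool xyz/0.2 [-0.0029 -0.0033  0.1509] turn 0.0015 q [-0.27  0.5   0.28  1.74 -0.17  0.92 -0.13] F [ 0.1  0.  -1.5] open 0.0297
wheel 9121 -0.003049148097742524 -0.05787435408552958 0.05177605789004453 ymax-55 -0.010980826244905699 0.04378365382858429
lip -0.0195685156739216 0.016976878738839185 -0.018017284344812035 0.01563190791769331
belly 1921 -0.031403356930407154 0.023389302374037486 0.026977633492950695
```

View pics/s3.png

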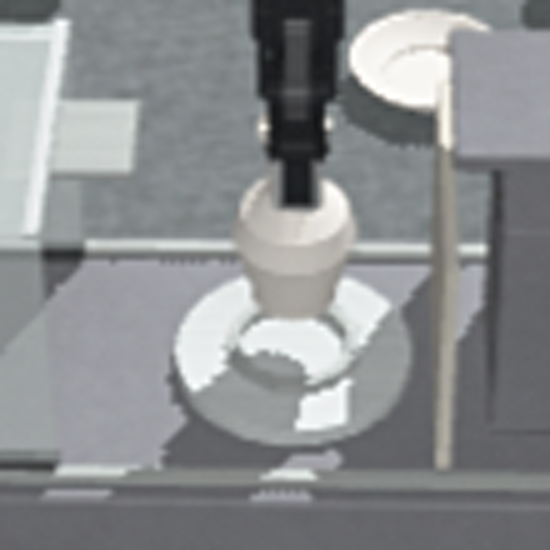

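The side crop shows the vase foot at (290,305), centred over the ring at (292,350). I'll lower it.

{"op": "carry_out", "data": {"deltas": [0,0.005,0.03,0,0,0,0,0.04,0,0,0,0,0.03,0,0,0,0,0.025,0,0,0,0,0.015,0,0,0,0,0,0,0,0,0,0,0,0]}}

```text
t: 8.05
ee_pos: [0.5739, 0.0254, 0.1334]
tool_rot: [0.777, 0.629, -0.0, -0.0]
wrist_force: [-0.0, 0.2, -1.0]
opening: 0.0296
grip_force: 39.7
```

{"op": "carry_out", "data": {"deltas": [0,0,0.006,0,0,0,0,0,0,0,0,0,0,0,0]}}

```text
t: 8.3
ee_pos: [0.5741, 0.0254, 0.1326]
tool_rot: [0.777, 0.629, 0.0, 0.0]
wrist_force: [0.2, 0.6, -1.5]
opening: 0.0297
grip_force: 39.7
```

{"op": "carry_out", "data": {"deltas": [0,0,0.006,0,0,0,0,0,0,0,0,0,0,0,0]}}

```text
t: 8.55
ee_pos: [0.574, 0.0254, 0.1313]
tool_rot: [0.777, 0.629, 0.0, 0.0]
wrist_force: [0.0, 0.4, -1.3]
opening: 0.0294
grip_force: 39.7
```

{"op": "carry_out", "data": {"deltas": [0,0,0.006,0,0,0,0,0,0,0,0,0,0,0,0]}}

```text
t: 8.8
ee_pos: [0.5744, 0.0255, 0.131]
tool_rot: [0.777, 0.629, 0.001, 0.0]
wrist_force: [-1.7, 1.1, 6.6]
opening: 0.0297
grip_force: 39.9
```

Contact came with the foot at 60 mm, so it is on the wheel inside the ring rather than on the rim. I'll release and retreat.

{"op": "carry_out", "data": {"deltas": [0,0,-0.002,0,0,0,0,0,0,0.35,0,0,0,0,0.5,0,0,0,0,0.8,0,0,0,0,1,0,0,0,0,1,0,0,0,0,1,0,0,0,0,1]}}

```text
t: 9.47
ee_pos: [0.574, 0.0254, 0.1304]
tool_rot: [0.777, 0.629, -0.0, -0.0]
wrist_force: [-0.3, -0.5, -0.3]
opening: 0.0853
grip_force: 0.0
```

{"op": "carry_out", "data": {"deltas": [0,0,0,0,1,0,0,-0.03,0,1,0,0,-0.08,0,1,0,0,-0.14,0,1,0,0,-0.15,0,1,0,0,-0.15,0,1,0,0,-0.1,0,1,0,0,0,0,1]}}

```text
t: 10.13
ee_pos: [0.5761, 0.0251, 0.2658]
tool_rot: [0.777, 0.629, 0.003, 0.002]
wrist_force: [0.4, -0.4, 0.5]
opening: 0.0853
grip_force: 0.0
```

```bash
python3 - <<'E'
from h import *
c=cap('side');cv2.imwrite('pics/s4.png',cv2.resize(c['frame'][190:320,200:400,::-1],None,fx=4,fy=4,interpolation=cv2.INTER_CUBIC))
# push start: 30 mm behind plate face (machine y -184), side detour on -x
a=np.radians(-12.3);ax=np.array([np.cos(a),np.sin(a)]);ay=np.array([-np.sin(a),np.cos(a)])
F,P=wrist();u,v=np.meshgrid(np.arange(640),np.arange(480))
o=np.array([.5588,-.0459]);X=(P[...,:2]-o)@ax;Y=(P[...,:2]-o)@ay
m=(P[...,2]>.155)&(P[...,2]<.164)&(np.hypot(X,Y-.07)<.04);print('lip',m.sum(),(X[m].min()+X[m].max())/2,(Y[m].min()+Y[m].max())/2)
p=o-.220*ay;print(p);go(*p,.27)
E
```

```text
lip 1625 -0.005850173928245567 0.07185912240801193
[ 0.51193332 -0.26085003]
t 10.23 pos [0.5743 0.0254 0.2615] tool xyz/0.2 [-1.4649 -0.0066 -0.0435] turn 0.0015 q [-0.29  0.41  0.31  1.59 -0.13  1.15 -0.16] F [-0.3 -0.  -0.7] open 0.0853
```

View pics/s4.png

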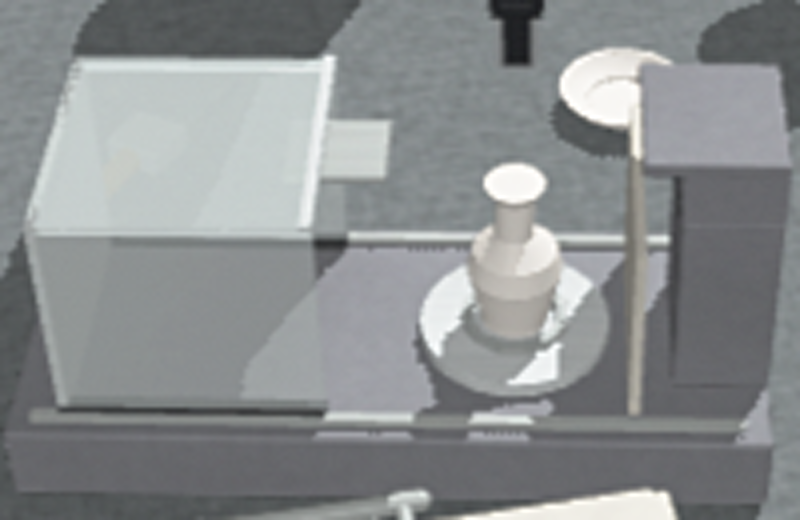

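The side view shows the vase standing upright in the ring at crop (515,265), released. Next I'll go behind the push plate with the fingers shut.

{"op": "carry_out", "data": {"deltas": [-0.06,0,0,0,0,-0.13,0,0,0,0,-0.16,0,0,0,0,-0.16,0,0,0,0,-0.16,0,0,0,0,-0.16,0,0,0,0,-0.16,0,0,0,0,-0.16,0,0,0,0]}}

```text
t: 10.9
ee_pos: [0.5243, -0.2016, 0.2592]
tool_rot: [0.778, 0.629, -0.001, -0.001]
wrist_force: [1.2, 0.2, -0.3]
opening: -0.0001
grip_force: 0.0
```

{"op": "carry_out", "data": {"deltas": [-0.15,0,0,0,0,-0.1,0,0,0,0,-0.06,-0.006,0,0,0,0,0,0,0,0]}}

```text
t: 11.23
ee_pos: [0.5097, -0.2633, 0.2595]
tool_rot: [0.779, 0.627, -0.001, -0.0]
wrist_force: [-0.9, -0.8, 0.5]
opening: 0.0
grip_force: 0.0
```

```bash
python3 - <<'E'
from h import *
go(.5119,-.2609,.142)
c=cap('wrist')
E
```

```text
t 11.23 pos [ 0.5097 -0.2633  0.2595] tool xyz/0.2 [0.0147 0.0098 0.5877] turn -0.0002 q [ 0.19  0.42  0.37  1.6  -0.16  1.15  0.38] F [-0.9 -0.8  0.5] open 0.0
```

{"op": "carry_out", "data": {"deltas": [0,0.01,0.06,0,0,0,0,0.12,0,0,0,0,0.14,0,0,0,0,0.13,0,0,0,0,0.09,0,0,0,0,0.047,0,0,0.03,0,0,0,0,0.03,0,0,0,0]}}

```text
t: 11.95
ee_pos: [0.5169, -0.2473, 0.1432]
tool_rot: [0.777, 0.629, 0.0, -0.0]
wrist_force: [-0.1, -0.0, 0.1]
opening: 0.0003
grip_force: 0.0
```

{"op": "carry_out", "data": {"deltas": [0.02,0,0,0,0,0.015,0,0,0,0,0.015,0,0,0,0,0.015,0,0,0,0,0.015,0,0,0,0,0.015,0,0,0,0,0.015,0,0,0,0,0,0,0,0,0]}}

```text
t: 12.62
ee_pos: [0.5212, -0.2262, 0.1431]
tool_rot: [0.777, 0.629, 0.0, -0.0]
wrist_force: [0.2, -0.5, -0.1]
opening: 0.0001
grip_force: 0.0
```

{"op": "carry_out", "data": {"deltas": [0.015,0,0,0,0,0.02,0,0,0,0,0.025,0,0,0,0,0.025,0,0,0,0,0.025,0,0,0,0,0.025,0,0,0,0,0.025,0,0,0,0,0.025,0,0,0,0]}}

```text
t: 13.28
ee_pos: [0.529, -0.1903, 0.1431]
tool_rot: [0.777, 0.629, 0.0, 0.0]
wrist_force: [-0.0, -1.3, -0.8]
opening: -0.0001
grip_force: 0.0
```

{"op": "carry_out", "data": {"deltas": [0.025,0,0,0,0,0.025,0,0,0,0,0.025,0,0,0,0,0.025,0,0,0,0,0.025,0,0,0,0,0.025,0,0,0,0,0.02,0,0,0,0,0.015,0,0,0,0]}}

```text
t: 13.95
ee_pos: [0.5366, -0.1539, 0.1431]
tool_rot: [0.777, 0.629, 0.0, -0.0]
wrist_force: [1.3, -2.0, 1.2]
opening: -0.0003
grip_force: 0.0
```

```bash
cat >> h.py <<'E'
def top(save=None):
    T=world(cap('top',save));z=T[...,2]
    a=np.radians(-12.3);ax=np.array([np.cos(a),np.sin(a)]);ay=np.array([-np.sin(a),np.cos(a)]);o=np.array([.5588,-.0459])
    X=(T[...,:2]-o)@ax;Y=(T[...,:2]-o)@ay
    m=(z>.178)&(z<.198)&(np.abs(X)>.05)&(np.abs(X)<.07)&(np.abs(Y)<.2)
    e=np.array(arm.get_state()['ee_pos'])
    print('hood y',np.percentile(Y[m],[1,99]).round(4),m.sum(),'tcp mach',((e[:2]-o)@ax).round(4),((e[:2]-o)@ay).round(4))
E
python3 -c "
from h import *
top()"
```

```text
hood y [-0.0777  0.0516] 770 tcp mach 0.0012 -0.1095
```

{"op": "carry_out", "data": {"deltas": [0.02,0,0,0,0,0.02,0,0,0,0,0.02,0,0,0,0,0.02,0,0,0,0,0.02,0,0,0,0,0.015,0,0,0,0,0.01,0,0,0,0,0.01,0,0,0,0]}}

```text
t: 14.67
ee_pos: [0.5421, -0.1279, 0.143]
tool_rot: [0.777, 0.629, -0.0, -0.0]
wrist_force: [-0.1, -1.6, -0.1]
opening: 0.0002
grip_force: 0.0
```

{"op": "carry_out", "data": {"deltas": [0.01,0,0,0,0,0.01,0,0,0,0,0.01,0,0,0,0,0.01,0,0,0,0]}}

```text
t: 15.0
ee_pos: [0.5438, -0.1203, 0.1431]
tool_rot: [0.777, 0.629, -0.0, -0.0]
wrist_force: [-0.8, -2.0, -0.5]
opening: 0.0002
grip_force: 0.0
```

{"op": "carry_out", "data": {"deltas": [0.01,0,0,0,0,0.01,0,0,0,0,0.01,0,0,0,0,0.01,0,0,0,0]}}

```text
t: 15.33
ee_pos: [0.5454, -0.1124, 0.1431]
tool_rot: [0.777, 0.629, -0.0, -0.0]
wrist_force: [0.4, -1.2, -0.2]
opening: 0.0002
grip_force: 0.0
```

{"op": "carry_out", "data": {"deltas": [0.01,0,0,0,0,0.01,0,0,0,0,0.01,0,0,0,0,0.01,0,0,0,0,0.01,0,0,0,0]}}

```text
t: 15.75
ee_pos: [0.5474, -0.1033, 0.1431]
tool_rot: [0.777, 0.629, -0.0, 0.0]
wrist_force: [0.3, -3.3, -1.9]
opening: -0.0002
grip_force: 0.0
```

{"op": "carry_out", "data": {"deltas": [0.01,0,0,0,0,0.01,0,0,0,0,0.01,0,0,0,0,0.01,0,0,0,0,0.01,0,0,0,0]}}

```text
t: 16.17
ee_pos: [0.5496, -0.0931, 0.1431]
tool_rot: [0.777, 0.629, -0.0, 0.0]
wrist_force: [-0.1, -4.5, -0.7]
opening: 0.0004
grip_force: 0.0
```

{"op": "carry_out", "data": {"deltas": [0.01,0,0,0,0,0.01,0,0,0,0,0.01,0,0,0,0]}}

```text
t: 16.42
ee_pos: [0.5505, -0.0893, 0.1431]
tool_rot: [0.778, 0.628, -0.001, 0.001]
wrist_force: [-1.7, -9.8, -1.3]
opening: -0.0003
grip_force: 0.0
```

{"op": "carry_out", "data": {"deltas": [0.005,0,0,0,0,0,0,0,0,0]}}

```text
t: 16.58
ee_pos: [0.5508, -0.0878, 0.1431]
tool_rot: [0.778, 0.629, -0.001, 0.001]
wrist_force: [-1.1, -7.7, -1.9]
opening: -0.0002
grip_force: 0.0
```

{"op": "carry_out", "data": {"deltas": [0.005,0,0,0,0,0,0,0,0,0]}}

```text
t: 16.75
ee_pos: [0.551, -0.0869, 0.1431]
tool_rot: [0.778, 0.629, -0.001, 0.001]
wrist_force: [-0.4, -8.2, -1.4]
opening: 0.0002
grip_force: 0.0
```

{"op": "carry_out", "data": {"deltas": [0.005,0,0,0,0,0,0,0,0,0]}}

```text
t: 16.92
ee_pos: [0.5511, -0.086, 0.1431]
tool_rot: [0.778, 0.628, -0.001, 0.001]
wrist_force: [-0.3, -8.3, -0.8]
opening: 0.0001
grip_force: 0.0
```

{"op": "carry_out", "data": {"deltas": [0.005,0,0,0,0,0,0,0,0,0]}}

```text
t: 17.08
ee_pos: [0.5514, -0.0851, 0.1431]
tool_rot: [0.778, 0.628, -0.001, 0.001]
wrist_force: [-0.9, -7.5, -1.2]
opening: -0.0001
grip_force: 0.0
```

{"op": "carry_out", "data": {"deltas": [0.005,0,0,0,0,0,0,0,0,0]}}

```text
t: 17.25
ee_pos: [0.5516, -0.0841, 0.1431]
tool_rot: [0.778, 0.628, -0.001, 0.001]
wrist_force: [-0.8, -7.6, -1.4]
opening: 0.0001
grip_force: 0.0
```

{"op": "carry_out", "data": {"deltas": [0.005,0,0,0,0,0,0,0,0,0]}}

```text
t: 17.42
ee_pos: [0.5519, -0.0828, 0.1431]
tool_rot: [0.778, 0.629, -0.001, 0.001]
wrist_force: [0.4, -6.1, -0.9]
opening: 0.0002
grip_force: 0.0
```

{"op": "carry_out", "data": {"deltas": [0.005,0,0,0,0,0,0,0,0,0]}}

```text
t: 17.58
ee_pos: [0.5522, -0.0813, 0.1431]
tool_rot: [0.778, 0.629, -0.0, 0.0]
wrist_force: [-1.4, -5.9, -1.1]
opening: -0.0
grip_force: 0.0
```

{"op": "carry_out", "data": {"deltas": [0.005,0,0,0,0,0,0,0,0,0]}}

```text
t: 17.75
ee_pos: [0.5525, -0.0799, 0.1431]
tool_rot: [0.778, 0.629, -0.0, 0.0]
wrist_force: [0.2, -5.0, -0.7]
opening: -0.0001
grip_force: 0.0
```

Easing to 5 N, as expected just before the catch. Half-millimetre steps now.

{"op": "carry_out", "data": {"deltas": [0.003,0,0,0,0,0,0,0,0,0]}}

```text
t: 17.92
ee_pos: [0.5527, -0.0793, 0.1431]
tool_rot: [0.778, 0.629, -0.0, 0.0]
wrist_force: [-0.1, -5.1, -1.6]
opening: -0.0001
grip_force: 0.0
```

{"op": "carry_out", "data": {"deltas": [0.003,0,0,0,0,0,0,0,0,0]}}

```text
t: 18.08
ee_pos: [0.5528, -0.0786, 0.1431]
tool_rot: [0.777, 0.629, -0.0, 0.0]
wrist_force: [-1.6, -5.3, -1.5]
opening: 0.0004
grip_force: 0.0
```

{"op": "carry_out", "data": {"deltas": [0.003,0,0,0,0,0,0,0,0,0]}}

```text
t: 18.25
ee_pos: [0.553, -0.0777, 0.1431]
tool_rot: [0.777, 0.629, -0.0, 0.0]
wrist_force: [-0.1, -4.5, -1.2]
opening: 0.0004
grip_force: 0.0
```

{"op": "carry_out", "data": {"deltas": [0.003,0,0,0,0,0,0,0,0,0]}}

```text
t: 18.42
ee_pos: [0.5532, -0.077, 0.1431]
tool_rot: [0.777, 0.629, 0.0, 0.0]
wrist_force: [0.7, -4.7, -0.7]
opening: 0.0001
grip_force: 0.0
```

{"op": "carry_out", "data": {"deltas": [0.003,0,0,0,0,0,0,0,0,0]}}

```text
t: 18.58
ee_pos: [0.5533, -0.0761, 0.1431]
tool_rot: [0.777, 0.629, 0.0, -0.0]
wrist_force: [0.5, -3.5, -1.0]
opening: -0.0002
grip_force: 0.0
```

{"op": "carry_out", "data": {"deltas": [0.003,0,0,0,0,0,0,0,0,0]}}

```text
t: 18.75
ee_pos: [0.5534, -0.0755, 0.1431]
tool_rot: [0.777, 0.629, 0.0, -0.0]
wrist_force: [0.3, -3.5, -0.8]
opening: 0.0001
grip_force: 0.0
```

{"op": "carry_out", "data": {"deltas": [0.003,0,0,0,0,0,0,0,0,0]}}

```text
t: 18.92
ee_pos: [0.5535, -0.0749, 0.1431]
tool_rot: [0.777, 0.629, 0.0, -0.0]
wrist_force: [1.0, -3.0, -0.9]
opening: -0.0001
grip_force: 0.0
```

{"op": "carry_out", "data": {"deltas": [0.003,0,0,0,0,0,0,0,0,0]}}

```text
t: 19.08
ee_pos: [0.5536, -0.0744, 0.1431]
tool_rot: [0.777, 0.629, 0.0, -0.0]
wrist_force: [0.6, -2.4, -0.3]
opening: -0.0
grip_force: 0.0
```

{"op": "carry_out", "data": {"deltas": [0.003,0,0,0,0,0,0,0,0,0]}}

```text
t: 19.25
ee_pos: [0.5536, -0.0742, 0.1431]
tool_rot: [0.777, 0.629, -0.0, 0.0]
wrist_force: [0.4, -3.2, -0.9]
opening: -0.0002
grip_force: 0.0
```

{"op": "carry_out", "data": {"deltas": [0.003,0,0,0,0,0,0,0,0,0]}}

```text
t: 19.42
ee_pos: [0.5537, -0.0739, 0.1431]
tool_rot: [0.777, 0.629, -0.0, 0.0]
wrist_force: [-1.4, -4.8, 0.1]
opening: -0.0002
grip_force: 0.0
```

{"op": "carry_out", "data": {"deltas": [0.003,0,0,0,0,0,0,0,0,0]}}

```text
t: 19.58
ee_pos: [0.5538, -0.0733, 0.1431]
tool_rot: [0.777, 0.629, -0.0, 0.0]
wrist_force: [-0.4, -4.9, 1.2]
opening: 0.0004
grip_force: 0.0
```

{"op": "carry_out", "data": {"deltas": [0.003,0,0,0,0,0,0,0,0,0]}}

```text
t: 19.75
ee_pos: [0.5539, -0.0728, 0.1431]
tool_rot: [0.777, 0.629, -0.0, 0.0]
wrist_force: [0.2, -4.8, 0.5]
opening: -0.0
grip_force: 0.0
```

{"op": "carry_out", "data": {"deltas": [0.003,0,0,0,0,0,0,0,0,0]}}

```text
t: 19.92
ee_pos: [0.554, -0.0725, 0.1431]
tool_rot: [0.778, 0.629, -0.0, 0.0]
wrist_force: [-0.0, -6.2, 0.0]
opening: 0.0004
grip_force: 0.0
```

{"op": "carry_out", "data": {"deltas": [0.003,0,0,0,0,0,0,0,0,0]}}

```text
t: 20.08
ee_pos: [0.554, -0.0723, 0.1432]
tool_rot: [0.778, 0.629, -0.0, 0.0]
wrist_force: [-1.4, -6.1, 0.3]
opening: 0.0001
grip_force: 0.0
```

```bash
python3 -c "
from h import *
top('t1.png')"
```

```text
hood y [0.0246 0.1346] 685 tcp mach 0.001 -0.0268
```

{"op": "carry_out", "data": {"deltas": [0.003,0,0,0,0,0,0,0,0,0]}}

```text
t: 20.3
ee_pos: [0.554, -0.0722, 0.1432]
tool_rot: [0.778, 0.629, -0.001, 0.001]
wrist_force: [-0.3, -8.4, 0.5]
opening: 0.0002
grip_force: 0.0
```

{"op": "carry_out", "data": {"deltas": [0.003,0,0,0,0,0,0,0,0,0]}}

```text
t: 20.47
ee_pos: [0.5541, -0.072, 0.1432]
tool_rot: [0.778, 0.628, -0.001, 0.001]
wrist_force: [-1.3, -8.3, 0.1]
opening: 0.0001
grip_force: 0.0
```

{"op": "carry_out", "data": {"deltas": [0.003,0,0,0,0,0,0,0,0,0]}}

```text
t: 20.63
ee_pos: [0.5541, -0.0719, 0.1431]
tool_rot: [0.778, 0.628, -0.001, 0.001]
wrist_force: [-1.5, -11.2, 0.0]
opening: 0.0001
grip_force: 0.0
```

Stiff now, which is the buffer. Finer steps to 13–15 N.

{"op": "carry_out", "data": {"deltas": [0.002,0,0,0,0,0,0,0,0,0]}}

```text
t: 20.8
ee_pos: [0.5541, -0.0718, 0.1432]
tool_rot: [0.778, 0.628, -0.001, 0.001]
wrist_force: [-1.9, -9.6, 0.3]
opening: -0.0004
grip_force: 0.0
```

{"op": "carry_out", "data": {"deltas": [0.002,0,0,0,0,0,0,0,0,0]}}

```text
t: 20.97
ee_pos: [0.5541, -0.0717, 0.1431]
tool_rot: [0.778, 0.628, -0.001, 0.001]
wrist_force: [-1.3, -11.1, -0.3]
opening: 0.0001
grip_force: 0.0
```

{"op": "carry_out", "data": {"deltas": [0.003,0,0,0,0,0,0,0,0,0]}}

```text
t: 21.13
ee_pos: [0.5542, -0.0716, 0.1432]
tool_rot: [0.778, 0.628, -0.001, 0.001]
wrist_force: [-1.7, -11.4, -0.0]
opening: -0.0002
grip_force: 0.0
```

{"op": "carry_out", "data": {"deltas": [0.002,0,0,0,0,0,0,0,0,0]}}

```text
t: 21.3
ee_pos: [0.5542, -0.0715, 0.1432]
tool_rot: [0.778, 0.628, -0.002, 0.001]
wrist_force: [-2.9, -14.0, 0.2]
opening: 0.0001
grip_force: 0.0
```

The push is about 14 N against a stiff stop, so it has caught. I'll back off gently and check that it stays.

{"op": "carry_out", "data": {"deltas": [-0.01,0,0,0,0,-0.015,0,0,0,0,-0.015,0,0,0,0,-0.02,0,0,0,0,-0.03,0,0,0,0,-0.04,0,0,0,0,-0.06,0,0,0,0,-0.08,0,0,0,0]}}

```text
t: 21.97
ee_pos: [0.5437, -0.1204, 0.143]
tool_rot: [0.777, 0.63, 0.0, -0.0]
wrist_force: [0.2, -0.2, -0.2]
opening: -0.0002
grip_force: 0.0
```

{"op": "carry_out", "data": {"deltas": [-0.12,0,0,0,0,-0.12,0,-0.05,0,0,-0.12,0,-0.1,0,0,-0.06,0,-0.1,0,0,0,0,0,0,0,0,0,0,0,0]}}

```text
t: 22.47
ee_pos: [0.5261, -0.2046, 0.1941]
tool_rot: [0.778, 0.628, 0.001, 0.001]
wrist_force: [0.0, 0.2, 0.1]
opening: 0.0
grip_force: 0.0
```

```bash
python3 - <<'E'
from h import *
top()
c=cap('side');cv2.imwrite('pics/s5.png',cv2.resize(c['frame'][170:330,130:430,::-1],None,fx=2.6,fy=2.6,interpolation=cv2.INTER_CUBIC))
E
```

```text
hood y [-0.0147  0.1321] 913 tcp mach 0.0014 -0.1605
```

View pics/s5.png

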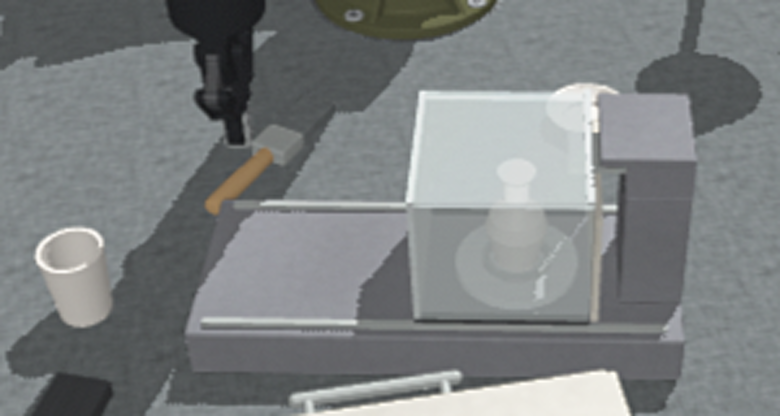

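The guard stays shut: its plate rests where the push ended, not 30 mm back. The vase stands upright under it at (517,215), and the cup, at (75,275), and block look untouched. I'll hand it in.

```bash
python3 -c "
from cell import arm
print(arm.sign_off())"
```

```text
the job is handed in; nothing more can be done
None
```

The vase stands upright in the ring, the guard is latched shut over it after a push that peaked at about 14 N, and the job was handed in at about 22.5 s of the 64 s limit with the robot clear of everything.

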